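# Square up the spice tins with the ruler

### The arm

A 6-joint arm with a two-finger parallel gripper is mounted at the origin on the work surface. World frame = base frame: x ahead of the robot, y to its left, z up, the work surface at z = 0. Lengths are in m, angles in rad, forces in N, time in s.
With the tool pointing down it reaches from about 0.25 to 0.775 m from the base axis. Payload 4 kg.
Tool frame: the origin (TCP) lies on the centre line of the jaws, within the pads' length; the fingertips stand 8 mm ahead of it and the grasp point (between the pads) lies 11 mm behind it; z points along the fingers, y is the direction in which the jaws open and shut (so a half turn about z gives the same grasp; the last joint's range is limited). The gripper opens to 94 mm and grips with 3 to 60 N. Pads are 16 mm wide; open, the fingers measure 119 mm over their backs; the gripper's body (75 mm by 177 mm) begins 78 mm behind the grasp point.
Start: joints at [-1.28, 0.087, 1.371, -0, 1.684, -0.103], TCP at [0.211, -0.508, 0.214] pointing down, gripper open.
Joint ranges: [-3.1, 3.1], [-0.76, 2.03], [0.27, 2.55], [-1.08, 4.22], [0.17, 2.65], [-2.57, 2.57]. Speed limits (rad/s): [2.79, 2.79, 3.14, 3.14, 3.14, 3.14].

### API

Orientations are given as [roll, pitch, yaw] about the fixed x, y, z axes, in that order (R = Rz(yaw) Ry(pitch) Rx(roll)).
In Python, from bench import robot, cams, close_job gives the robot as it stands.
- The arm moves only by the tool arm_command, never from a script. Its argument "plan" is one flat list of numbers, 7 for each row, row after row: the shift along the tool's x, y, z in cm, then the turn, a rotation vector about the tool's x, y, z in degrees, then the closure, from 0 (fully open) to 1 (shut). A call has 1 to 8 rows; each row shifts and turns the commanded pose from where the row before left it, along the tool's axes as they then stand; what a row does not reach is not made up. A row lasts 1/8 s, in which the tool goes at most 62.5 mm and 10.7 degrees, less where a joint would pass 70% of its speed; a pose out of reach is approached as far as the arm can. A call with a gripper value outside its range is refused whole. The fingers move at their own pace and stop on an object; the grip force is fixed at half the most. Time passes only in rows, so rows that do not move let the fingers close. It gives the time, the measured TCP pose, the force and the opening at its end, in the units of the state.
- robot.get_obs(): the state, without advancing time (a new reading comes with each control period).
- cams.snapshot(name): name is "scene" or "side" or "wrist"; returns a dict with "pixels" (384x512x3 uint8, red, green, blue), "fov_y" (degrees; the focal length in pixels is half the picture's height over the tangent of half this angle, whatever the lens; pixels are square), "cx", "cy" (the principal point, pixels), "camera_from_world" (4x4, takes a point from world to camera coordinates); the wrist camera has in their place "tool_from_camera" (4x4, takes a point from camera to tool coordinates, whose origin is the TCP and whose axes are the flange's). Camera axes: x right, y up, looking along -z (the intrinsics and any distortion apply to the point x, -y, -z); pixel columns grow to the right and rows downward; lengths in m; the calibration is good to about 2 mm. A picture is of the moment at which its call begins: read the wrist's pose just before it. There is no depth.
- close_job(): hands the job in, once; it reports no verdict.
The state is a dict: "time": time; "joint_positions": joint angles; "qvel": joint speeds; "joint_torque": joint torques, N m; "tool_pos": TCP position; "ee_rot": TCP orientation; "wrist_force": force on the tool from outside, world axes, zero at the start; "wrist_torque": the same for the moment, N m; "width": finger opening in m.
Only numpy, scipy, OpenCV 4.12 (cv2) and the standard library are available. Lean on these libraries where they do the work, as an engineer would, in place of code of your own. Each camera call takes 0.05 s, during which the arm holds its last target.

### The job

Take the aluminium ruler by its grip from the bamboo tray and, with its long edge, push the four spice tins back into one straight row beside the blue canister, each tin square on and its front flush with the canister's front. Don't touch the tins with the gripper, tip them or shift the canister, and leave the other things on the worktop alone. Then lay the ruler gently back, flat in its tray, and let go.

Things in the scene. Friction and masses are not known exactly. Their poses are not given: they have to be found in the camera images.
- canister: Square blue plastic canister with a dark-blue flip-top lid (closed), 96 deep (x) x 100 wide (y) x 130 mm high, 1.4 kg full, loose. Origin: centre of its underside; z up; +x points away from the robot, so its flat front face is the plane x = -48 mm. The tins stand at its -y side (the robot's right).
- tray: Shallow open bamboo tray, the ruler's home, fixed to the worktop. Outside 360 (x) x 92 (y) x 12 mm high, walls 5 mm, inner floor 5 mm above its underside, inside 350 x 82 mm. Origin: centre of its underside; x along its length, z up.
- ruler_grip (a point): Grip centre of the aluminium ruler, which starts flat in the tray. Plate 320 (x, length) x 60 (y) x 6 mm, straight long edges at y = +-30 mm. On its middle a black bar handle on two end feet: bar 120 (x) x 18 (y) x 22 mm (z); this point is the bar's centre, 37 mm above the plate's underside, its top 48 mm. z up; 0.26 kg, balanced here; ends and edges alike.
- tin_red: Square spice tin, red, with a steel lid and a plain paper label on its front; 46 x 46 mm, 66 mm high, about 0.13 kg, loose, slides easily. Origin: centre of its underside; z up; its front face is the plane x = -23 mm. The tins stand in a loose row, 66 mm apart, each turned a little and 15 to 52 mm nearer the robot than the canister's front.
- tin_yellow: Square spice tin, yellow, with a steel lid and a plain paper label on its front; 46 x 46 mm, 66 mm high, about 0.13 kg, loose, slides easily. Origin: centre of its underside; z up; its front face is the plane x = -23 mm. The tins stand in a loose row, 66 mm apart, each turned a little and 15 to 52 mm nearer the robot than the canister's front.
- tin_green: Square spice tin, green, with a steel lid and a plain paper label on its front; 46 x 46 mm, 66 mm high, about 0.13 kg, loose, slides easily. Origin: centre of its underside; z up; its front face is the plane x = -23 mm. The tins stand in a loose row, 66 mm apart, each turned a little and 15 to 52 mm nearer the robot than the canister's front.
- tin_cream: Square spice tin, cream, with a steel lid and a plain paper label on its front; 46 x 46 mm, 66 mm high, about 0.13 kg, loose, slides easily. Origin: centre of its underside; z up; its front face is the plane x = -23 mm. The tins stand in a loose row, 66 mm apart, each turned a little and 15 to 52 mm nearer the robot than the canister's front.
- trivet: Round cork trivet, 170 mm across, 10 mm thick, near the robot; bystander. Origin: centre of its underside.
- saucer: White saucer, 124 mm across, 16 mm high, beyond the row; bystander. Origin: centre of its underside.
- cup: White espresso cup with handle, 60 mm across, 52 mm high, standing on the saucer; bystander. Origin: centre of its underside.
- mill: Dark wooden pepper mill, 54 mm across, 150 mm high; bystander. Origin: centre of its underside.
- oil: Green glass oil bottle, 56 mm across, 190 mm high; bystander. Origin: centre of its underside.
- mug: Terracotta mug with handle, 80 mm across, 90 mm high; bystander. Origin: centre of its underside.
Mind the look-alikes: they are no part of the job. Leave any pink or purple look-alike of the tin_cream alone.

How it is judged:
By the outcome, as a careful person would: the job done as asked, in the order asked, and still so for the second after the job is handed in, with the robot touching nothing.
It also fails if it takes over 48 s, if anything falls off the work surface, if the arm or the gripper's body presses on something with over 40 N, if the wrist force passes 120 N, or if a joint passes its speed limit or range.

## Working session

There is one attempt and no reset: what is moved stays moved. The work goes in short steps, Python scripts to look and compute and a tool call to move; the robot and the scene stay as the last step left them, time stands still between calls to the robot, and variables do not carry over. Pictures are saved under pics/ and viewed, and the job is handed in when it is done.

Besides the shell and the picture viewer there is one more tool, called after ">>>" as name(argument=value, ...) on one line, values as JSON. arm_command: Moves the arm, as the interface text tells. Its arguments: {"type":"object","properties":{"plan":{"type":"array","items":{"type":"number"}}},"required":["plan"]}

```bash
mkdir -p pics; ls; python3 - <<'E'
from bench import robot,cams
import cv2,numpy as np
print(robot.get_obs())
for n in ["scene","side","wrist"]:
    s=cams.snapshot(n); cv2.imwrite(f"pics/{n}0.png",s["pixels"][:,:,::-1])
    print(n,{k:(v if k!="pixels" else v.shape) for k,v in s.items()})
E
```

```text
pics
{'time': 0.0, 'joint_positions': array([-1.28011735e+00,  8.79303989e-02,  1.37223411e+00,  1.04509265e-05,
        1.68361019e+00, -1.03106583e-01]), 'qvel': array([ 0.00018252, -0.00091958, -0.00055568,  0.00140739, -0.00155258,
        0.00062507]), 'joint_torque': array([-2.32211874e-03, -3.40181601e+01, -3.02430403e+01,  7.12973555e-02,
        3.30615195e-02, -1.84324545e-04]), 'tool_pos': array([ 0.21087023, -0.5073941 ,  0.21232784]), 'ee_rot': array([-3.13942327e+00, -2.34915977e-04,  3.93786469e-01]), 'wrist_force': array([ 0.11201089, -0.17081099,  0.35606583]), 'wrist_torque': array([0.02632883, 0.02962001, 0.03895512]), 'width': 0.09348107973042012}
scene {'pixels': (384, 512, 3), 'fov_y': 52.61879633119032, 'cx': 256.7244080464004, 'cy': 193.20973658359102, 'camera_from_world': array([[ 0.85491094,  0.51873072,  0.00676255, -0.43029811],
       [-0.39237403,  0.63802731,  0.66254341,  0.13770061],
       [ 0.33936692, -0.56906906,  0.74899299, -1.58916793],
       [ 0.        ,  0.        ,  0.        ,  1.        ]])}
side {'pixels': (384, 512, 3), 'fov_y': 48.15360345741331, 'cx': 253.47132735698264, 'cy': 190.71771166186895, 'camera_from_world': array([[-0.98120035, -0.19280893,  0.00840171,  0.48308021],
       [ 0.11366782, -0.5421747 ,  0.83254203, -0.11540336],
       [-0.15596634,  0.81784553,  0.55389817, -1.31644731],
       [ 0.        ,  0.        ,  0.        ,  1.        ]])}
wrist {'pixels': (384, 512, 3), 'fov_y': 65.88305632990101, 'cx': 248.32797163609322, 'cy': 187.06824034019976, 'tool_from_camera': array([[ 6.28948155e-04,  9.63702563e-01,  2.66977478e-01,
         7.78705027e-02],
       [ 9.99999745e-01, -5.15678278e-04, -4.94376967e-04,
         3.74040635e-04],
       [-3.38757864e-04,  2.66977721e-01, -9.63702642e-01,
        -1.70354670e-01],
       [ 0.00000000e+00,  0.00000000e+00,  0.00000000e+00,
         1.00000000e+00]])}
```

View pics/scene0.png

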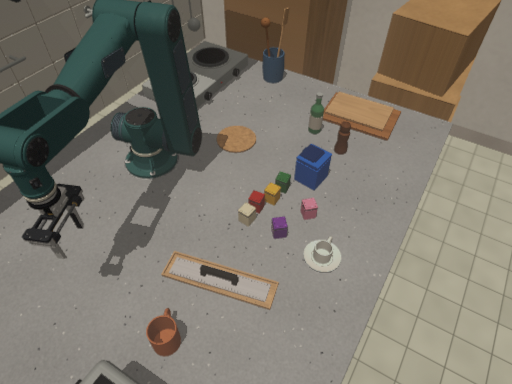

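View pics/side0.png

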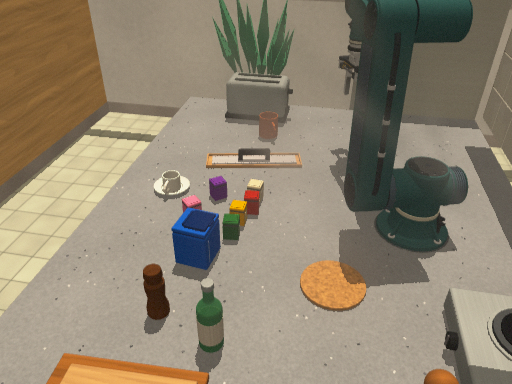

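View pics/wrist0.png

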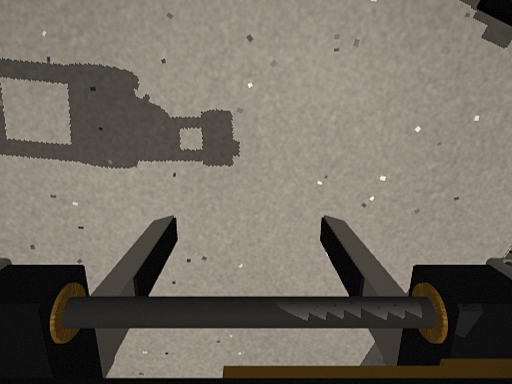

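```bash
cat > h.py <<'E'
import numpy as np,cv2
from scipy.spatial.transform import Rotation as R
def tool_pose(o):
    T=np.eye(4);T[:3,:3]=R.from_euler('xyz',o["ee_rot"]).as_matrix();T[:3,3]=o["tool_pos"];return T
def cam(s,o=None):
    f=s["pixels"].shape[0]/2/np.tan(np.radians(s["fov_y"]/2))
    if "camera_from_world" in s: W=np.linalg.inv(s["camera_from_world"])
    else: W=tool_pose(o)@s["tool_from_camera"]
    return f,s["cx"],s["cy"],W
def ray(c,u,v):
    f,cx,cy,W=c; d=np.array([(u-cx)/f,-(v-cy)/f,-1.]);return W[:3,3],W[:3,:3]@d
def onz(c,u,v,z):
    o,d=ray(c,u,v);return o+d*(z-o[2])/d[2]
def proj(c,p):
    f,cx,cy,W=c;q=np.linalg.inv(W)@np.append(p,1);return np.array([cx+f*q[0]/-q[2],cy-f*q[1]/-q[2]])
def tri(c1,a,c2,b):
    o1,d1=ray(c1,*a);o2,d2=ray(c2,*b)
    t=np.linalg.lstsq(np.stack([d1,-d2],1),o2-o1,rcond=None)[0]
    p,q=o1+t[0]*d1,o2+t[1]*d2;return (p+q)/2,np.linalg.norm(p-q)
E
python3 - <<'E'
import cv2
a=cv2.imread('pics/scene0.png');
cv2.imwrite('pics/s_t.png',cv2.resize(a[135:250,210:350],None,fx=5,fy=5,interpolation=cv2.INTER_CUBIC))
cv2.imwrite('pics/s_r.png',cv2.resize(a[245:310,155:285],None,fx=6,fy=6,interpolation=cv2.INTER_CUBIC))
a=cv2.imread('pics/side0.png');
cv2.imwrite('pics/d_t.png',cv2.resize(a[140:275,150:310],None,fx=5,fy=5,interpolation=cv2.INTER_CUBIC)[:600])
E
```

```text
(no output)
```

View pics/s_t.png

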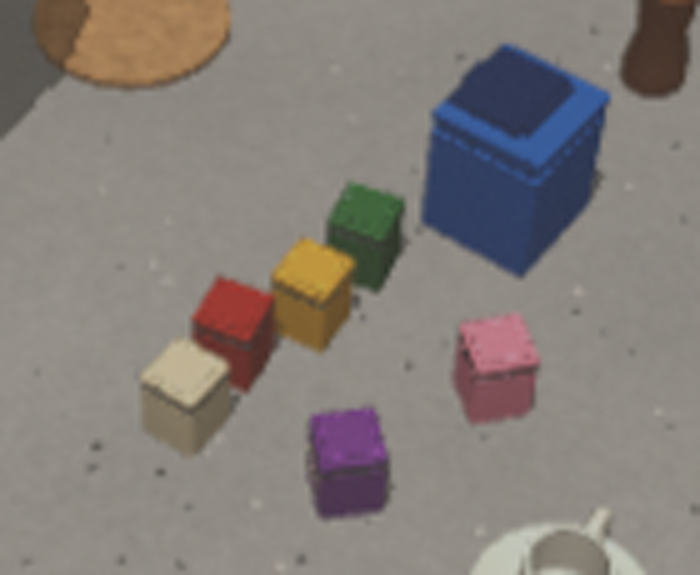

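View pics/s_r.png

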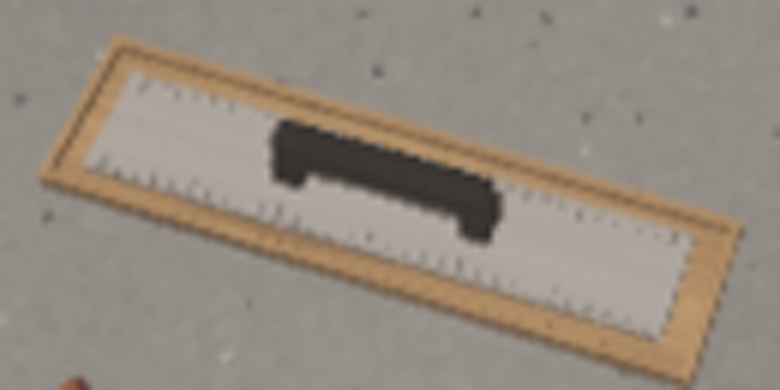

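View pics/d_t.png

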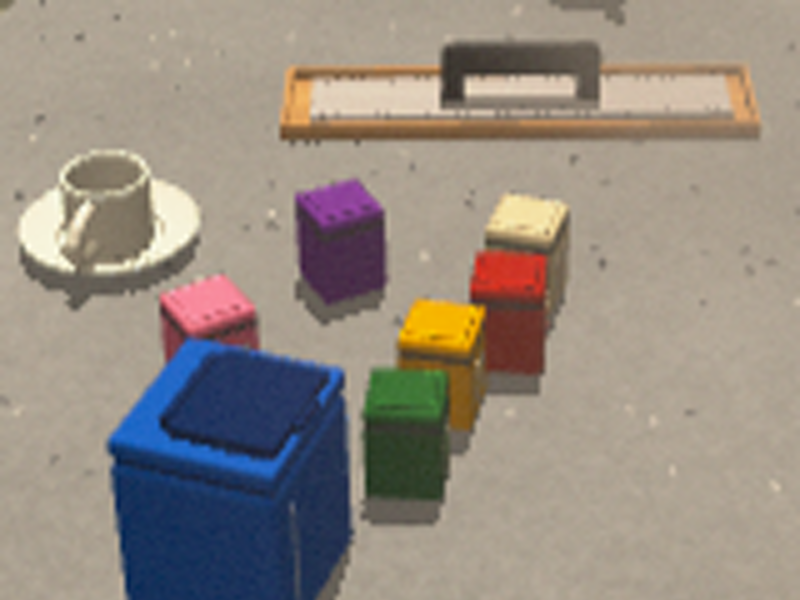

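```bash
python3 - <<'E'
from bench import robot,cams
from h import *
sc=cam(cams.snapshot("scene"));sd=cam(cams.snapshot("side"))
def S(U,V,s,ox,oy):return ((U+.5)/s-.5+ox,(V+.5)/s-.5+oy)
def P(c,pts,s,ox,oy,z):
    q=np.array([onz(c,*S(*p,s,ox,oy),z)[:2] for p in pts]);
    e=np.roll(q,-1,0)-q
    return q.round(4).tolist(),q.mean(0).round(4),np.linalg.norm(e,axis=1).round(3),(np.degrees(np.arctan2(e[:,1],e[:,0]))).round(1)
print("tray",P(sc,[(117,37),(742,228),(690,383),(40,180)],6,155,245,.012))
print("plate",P(sc,[(131,72),(694,237),(660,338),(88,165)],6,155,245,.011))
print("traySide",P(sd,[(286,66),(752,66),(760,128),(281,128)],5,150,140,.012))
print("can",P(sc,[(510,45),(608,97),(535,165),(435,110)],5,210,135,.13))
print("canSide",P(sd,[(190,342),(345,375),(275,482),(110,450)],5,150,140,.13))
for n,a,b in [("green",[(355,184),(405,202),(382,240),(330,222)],[(370,370),(447,370),(447,412),(365,410)]),
 ("yellow",[(308,240),(355,264),(320,303),(272,280)],[(412,300),(487,308),(473,358),(398,345)]),
 ("red",[(222,278),(275,297),(245,340),(193,318)],[(480,252),(547,254),(545,300),(470,292)]),
 ("cream",[(183,341),(229,368),(190,407),(141,377)],[(500,195),(570,205),(556,248),(486,236)]),
 ("pink",[(458,322),(520,316),(540,362),(470,370)],[(160,290),(222,275),(258,318),(190,340)]),
 ("purple",[(310,413),(374,408),(388,458),(318,468)],[(295,195),(358,180),(384,212),(320,228)])]:
    print(n,P(sc,a,5,210,135,.066)[1:],P(sd,b,5,150,140,.066)[1:])
print("handle bar",P(sc,[(285,120),(500,182)],6,155,245,.048),)
g=lambda a,s,o:S(*a,s,*o)
print(tri(sc,g((285,120),6,(155,245)),sd,g((598,42),5,(150,140))))
E
```

```text
tray ([[0.3663, -0.3013], [0.7173, -0.2235], [0.7368, -0.3113], [0.3886, -0.3918]], array([ 0.5522, -0.307 ]), array([0.359, 0.09 , 0.357, 0.093]), array([  12.5,  -77.5, -167. ,  103.8]))
plate ([[0.3867, -0.3145], [0.6983, -0.2405], [0.7118, -0.298], [0.4038, -0.3713]], array([ 0.5501, -0.3061]), array([0.32 , 0.059, 0.317, 0.059]), array([  13.4,  -76.9, -166.6,  106.7]))
traySide ([[0.74, -0.3129], [0.3826, -0.3889], [0.3667, -0.2936], [0.7166, -0.2196]], array([ 0.5515, -0.3037]), array([0.365, 0.097, 0.358, 0.096]), array([-168. ,   99.5,   11.9,  -75.9]))
can ([[0.5676, 0.2916], [0.6542, 0.2775], [0.6391, 0.1848], [0.5523, 0.1982]], array([0.6033, 0.238 ]), array([0.088, 0.094, 0.088, 0.095]), array([ -9.3, -99.3, 171.2,  80.7]))
canSide ([[0.6362, 0.2072], [0.5455, 0.2191], [0.5567, 0.3126], [0.6463, 0.3051]], array([0.5962, 0.261 ]), array([0.091, 0.094, 0.09 , 0.098]), array([172.6,  83.2,  -4.7, -95.9]))
green (array([0.5336, 0.1381]), array([0.041, 0.043, 0.041, 0.044]), array([   4.3,  -84.9, -174.3,   94.3])) (array([0.5309, 0.1437]), array([0.045, 0.04 , 0.047, 0.038])
[... 617 characters left out ...]
.052, 0.047, 0.051]), array([176.8,  90.2,  -5.6, -88.7]))
pink (array([0.6709, 0.0744]), array([0.045, 0.043, 0.05 , 0.044]), array([  38.8,  -45.7, -140.2,  127.8])) (array([0.6707, 0.0852]), array([0.04 , 0.054, 0.045, 0.058]), array([-143.9,  131.6,   42.3,  -53.2]))
purple (array([ 0.622 , -0.0522]), array([0.044, 0.043, 0.047, 0.046]), array([  37.2,  -48.9, -138.5,  126.4])) (array([ 0.6223, -0.0442]), array([0.045, 0.044, 0.045, 0.044]), array([-143.2,  127.3,   37.3,  -52.7]))
handle bar ([[0.4926, -0.311], [0.6076, -0.2831]], array([ 0.5501, -0.2971]), array([0.118, 0.118]), array([  13.6, -166.4]))
(array([ 0.49578475, -0.31568505,  0.05826901]), np.float64(0.0027459428066553345))
```

>>> arm_command(plan=[0,0,-1.3,0,0,7.5,0,0,0,-1.3,0,0,7.5,0,0,0,-1.2,0,0,7.6,0,2.35,-5.5,0,0,0,0,0,2.35,-5.5,0,0,0,0,0,2.35,-5.5,0,0,0,0,0,2.35,-5.5,0,0,0,0,0,2.35,-5.5,0,0,0,0,0])

```text
time: 1.25
tool_pos: [0.3291, -0.2312, 0.2515]
ee_rot: [3.141, -0.001, -0.001]
wrist_force: [0.8, -0.0, 0.2]
width: 0.0939
```

>>> arm_command(plan=[2.35,-5.5,0,0,0,0,0,2.35,-5.5,0,0,0,0,0,2.35,-5.5,0,0,0,0,0,2.35,-5.5,0,0,0,0,0,2.35,-5.5,0,0,0,0,0,2.35,-5.5,0,0,0,0,0,0,0,0,0,0,0,0,0,0,0,0,0,0,0])

```text
time: 2.25
tool_pos: [0.4696, 0.0966, 0.2512]
ee_rot: [3.141, 0.001, -0.0]
wrist_force: [0.4, -0.9, -0.2]
width: 0.0939
```

```bash
cat > look.py <<'E'
import sys,pickle
from bench import robot,cams
from h import *
o=robot.get_obs();s=cams.snapshot(sys.argv[1]);n=sys.argv[2]
cv2.imwrite(f"pics/{n}.png",s["pixels"][:,:,::-1]);pickle.dump((s,o),open(n+".pkl","wb"))
print(o["time"],o["tool_pos"].round(4),np.degrees(o["ee_rot"]).round(2),o["joint_positions"].round(2),o["wrist_force"].round(1),o["width"])
E
python3 look.py wrist w1
```

```text
2.25 [0.4696 0.0966 0.2512] [ 1.7995e+02  5.0000e-02 -1.0000e-02] [ 0.09 -0.07  1.46 -0.    1.76  1.66] [ 0.4 -0.9 -0.2] 0.09388224614424381
```

View pics/w1.png

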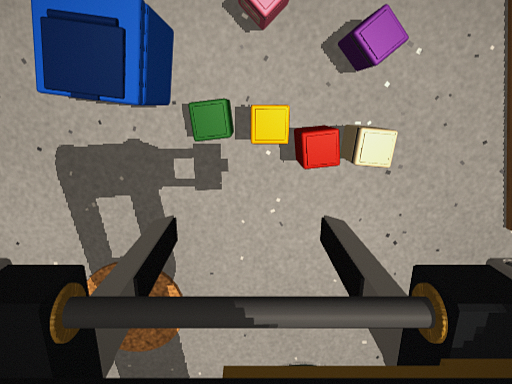

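```bash
python3 - <<'E'
import cv2
a=cv2.imread('pics/w1.png')
cv2.imwrite('pics/w1a.png',cv2.resize(a[0:120,25:185],None,fx=5,fy=5,interpolation=cv2.INTER_CUBIC))
cv2.imwrite('pics/w1b.png',cv2.resize(a[85:185,180:405],None,fx=3.5,fy=3.5,interpolation=cv2.INTER_CUBIC))
E
```

```text
(no output)
```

View pics/w1a.png

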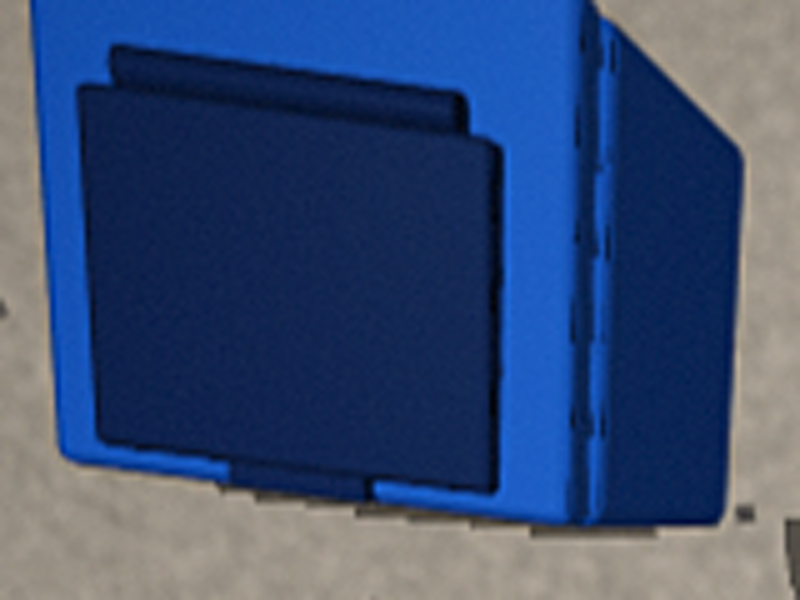

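View pics/w1b.png

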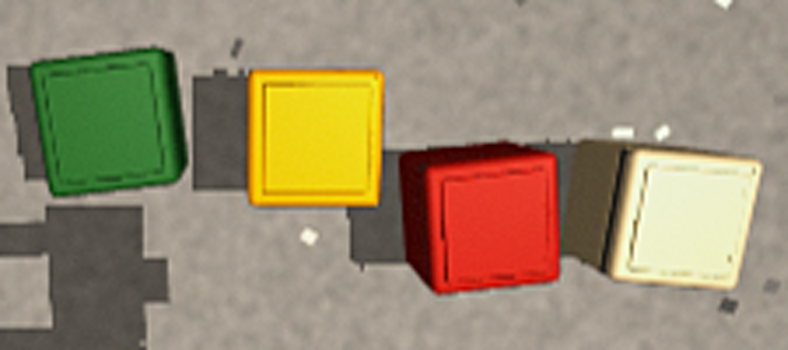

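```bash
python3 - <<'E'
import pickle
from h import *
s,o=pickle.load(open('w1.pkl','rb'));c=cam(s,o)
S=lambda U,V,s,ox,oy:((U+.5)/s-.5+ox,(V+.5)/s-.5+oy)
f=lambda U,V,z,s=5,ox=25,oy=0:onz(c,*S(U,V,s,ox,oy),z)[:2]
ang=lambda a,b:np.degrees(np.arctan2(*(b-a)[::-1]))
for z in (.11,.13):
  a,b=f(60,458,z),f(597,525,z);print(z,a.round(4),b.round(4),np.linalg.norm(a-b),ang(b,a))
  d=f(585,0,z);e=f(578,510,z); print(' side top edge',ang(e,d), d.round(4),e.round(4))
p,q=f(725,522,0),f(743,150,0);print('bottom side',p.round(4),q.round(4),np.linalg.norm(p-q),ang(p,q))
p,q=f(85,85,.13),f(500,140,.13);print('flap back',ang(q,p)); p,q=f(100,440,.13),f(495,490,.13);print('flap front',ang(q,p))
g=lambda U,V,z:f(U,V,z,3.5,180,85)
for n,pts in dict(green=[(30,62),(172,47),(188,183),(52,197)],yellow=[(249,70),(384,69),(382,206),(248,206)],red=[(400,152),(555,150),(560,282),(437,293)],cream=[(630,147),(763,158),(738,291),(607,277)]).items():
  P=np.array([g(*p,.066) for p in pts]);print(n,P.mean(0).round(4),[round(ang(P[i],P[(i+1)%4]),1) for i in range(4)],[round(np.linalg.norm(P[i]-P[(i+1)%4]),4) for i in range(4)])
print([c[3][:3,3]])
for u,v,r in [(135,305,.0)]: print('trivet',onz(c,u,v,.01))
E
```

```text
0.11 [0.5607 0.3079] [0.5479 0.2017] 0.10697903668380941 83.09021947430135
 side top edge -6.364263606722899 [0.6417 0.1951] [0.5508 0.2053]
0.13 [0.5599 0.2943] [0.5479 0.1949] 0.10010968069673008 83.09021947430136
 side top edge -6.364263606722884 [0.6357 0.1888] [0.5506 0.1983]
bottom side [0.5487 0.2038] [0.6408 0.1927] 0.09280697839200344 -6.896072729482154
flap back 83.1173360411771
flap front 83.01683420161963
green [0.5306 0.1395] [np.float64(-84.2), np.float64(-174.0), np.float64(95.8), np.float64(6.6)] [np.float64(0.0471), np.float64(0.0445), np.float64(0.0467), np.float64(0.0445)]
yellow [0.5256 0.0707] [np.float64(-89.6), np.float64(-178.7), np.float64(90.0), np.float64(-0.3)] [np.float64(0.0446), np.float64(0.0451), np.float64(0.0458), np.float64(0.0448)]
red [0.4982 0.011 ] [np.float64(-89.3), np.float64(-173.1), np.float64(95.2), np.float64(17.1)] [np.float64(0.0522), np.float64(0.0456), np.float64(0.0429), np.float64(0.0507)]
cream [ 0.4986 -0.0563] [np.float64(-94.6), np.float64(176.8), np.float64(83.9), np.float64(-4.5)] [np.float64(0.0454), np.float64(0.0459), np.float64(0.0465), np.float64(0.0446)]
[array([0.54778688, 0.09634403, 0.42146744])]
trivet [0.23512881 0.27945066 0.01      ]
```

>>> arm_command(plan=[0,0,0,0,0,-6.65,0,0,0,0,0,0,-6.65,0,-1.8,6.0,0,0,0,0,0,-1.8,6.0,0,0,0,0,0,-1.8,6.0,0,0,0,0,0,-1.8,6.0,0,0,0,0,0,-1.8,6.0,0,0,0,0,0,-1.8,6.0,0,0,0,0,0])

```text
time: 3.3
tool_pos: [0.4454, -0.2809, 0.2522]
ee_rot: [3.14, -0.001, 0.228]
wrist_force: [0.0, -0.5, 0.2]
width: 0.094
```

>>> arm_command(plan=[0,1.2,0,0,0,0,0,0,0,0,0,0,0,0])

```text
time: 3.55
tool_pos: [0.4491, -0.2902, 0.2514]
ee_rot: [-3.141, 0.0, 0.228]
wrist_force: [-0.4, 0.1, -0.6]
width: 0.0941
```

```bash
python3 look.py wrist w2
```

```text
3.55 [ 0.4491 -0.2902  0.2514] [-179.96    0.     13.06] [-0.68  0.05  1.34  0.    1.76  0.66] [-0.4  0.1 -0.6] 0.09406323302146227
```

View pics/w2.png

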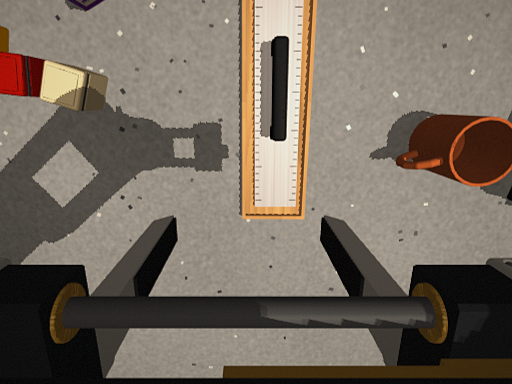

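```bash
python3 - <<'E'
import pickle
from h import *
s,o=pickle.load(open('w2.pkl','rb'));c=cam(s,o)
im=s["pixels"].astype(int);m=((im.max(2)<50)).astype(np.uint8)
m[:, :265]=0;m[:,295:]=0;m[160:]=0;m[:25]=0
n,l,st,ce=cv2.connectedComponentsWithStats(m);k=1+st[1:,4].argmax();print(st[k],ce[k])
cn=max(cv2.findContours((l==k).astype(np.uint8),0,1)[0],key=cv2.contourArea);r=cv2.minAreaRect(cn);b=cv2.boxPoints(r);print(r)
P=np.array([onz(c,*p,.053)[:2] for p in b]);print(P.round(4),P.mean(0))
m=((im.max(2)<50)&1).astype(np.uint8)
cv2.imwrite('pics/w2a.png',cv2.resize(s["pixels"][0:225,225:325,::-1],None,fx=2.6,fy=2.6,interpolation=cv2.INTER_CUBIC))
for e in range(4):
  d=P[(e+1)%4]-P[e];print(np.linalg.norm(d),np.degrees(np.arctan2(d[1],d[0])))
E
```

```text
[ 270   36   18  105 1578] [278.91444867  87.39480355]
((278.64080810546875, 88.03108215332031), (16.363576889038086, 104.01634216308594), 0.6740368604660034)
[[ 0.4906 -0.3083]
 [ 0.6043 -0.2809]
 [ 0.6083 -0.299 ]
 [ 0.4949 -0.328 ]] [ 0.54951052 -0.30403787]
0.11697191806194114 13.532722119929339
0.01852158564070208 -77.51858653063233
0.11703313758007429 -165.62281447546962
0.020247042294600753 102.43372231604639
```

View pics/w2a.png

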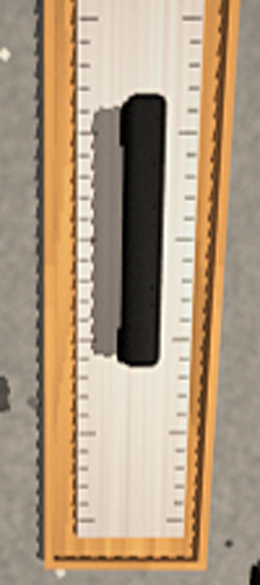

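```bash
python3 - <<'E'
import pickle
from h import *
s,o=pickle.load(open('w2.pkl','rb'));c=cam(s,o)
g=lambda U,V,z:onz(c,(U+.5)/2.6-.5+225,(V+.5)/2.6-.5,z)[:2]
for a,b,z in [((82,5),(77,535),.011),((204,5),(184,535),.011),((44,5),(46,560),.012),((239,5),(208,560),.012)]:
  p,q=g(*b,z),g(*a,z);d=q-p;print(p.round(4),q.round(4),np.degrees(np.arctan2(d[1],d[0])))
T=tool_pose(o);t=np.array([.5495,-.304,.031]);print(T[:3,:3].T@(t-T[:3,3])*100)
E
```

```text
[ 0.389  -0.3135] [ 0.6462 -0.2546] 12.896852927539037
[ 0.4027 -0.3722] [ 0.6593 -0.3107] 13.48528336820469
[ 0.3708 -0.2998] [ 0.6419 -0.2373] 12.987109145070148
[ 0.3917 -0.3892] [ 0.6627 -0.3266] 13.006222789220764
[ 9.46729695  3.62839487 22.04120612]
```

>>> arm_command(plan=[4.8,1.85,0,0,0,0,0,4.8,1.85,0,0,0,0,0,0,0,5,0,0,0,0,0,0,5,0,0,0,0,0,0,5,0,0,0,0,0,0,4,0,0,0,0,0,0,2,0,0,0,0,0,0,1,0,0,0,0])

```text
time: 4.6
tool_pos: [0.5524, -0.302, 0.0314]
ee_rot: [-3.142, -0.0, 0.233]
wrist_force: [0.3, -0.9, 0.7]
width: 0.0937
```

```bash
python3 look.py wrist w3
```

```text
4.6 [ 0.5524 -0.302   0.0314] [-180.     -0.     13.34] [-0.59  0.36  1.41  0.    1.37  0.75] [ 0.3 -0.9  0.7] 0.09373573949061904
```

View pics/w3.png

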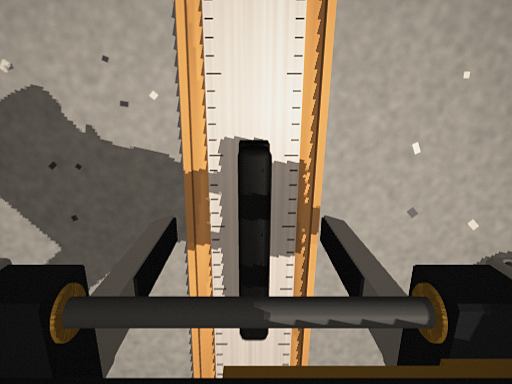

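>>> arm_command(plan=[-0.2,0.3,0,0,0,0,0,0,0,0,0,0,0,0.5,0,0,0,0,0,0,1,0,0,0,0,0,0,1,0,0,0,0,0,0,1,0,0,0,0,0,0,1])

```text
time: 5.4
tool_pos: [0.5508, -0.3065, 0.0314]
ee_rot: [3.142, 0.0, 0.231]
wrist_force: [0.3, -0.9, -0.0]
width: 0.0473
```

>>> arm_command(plan=[0,0,0,0,0,0,1,0,0,0,0,0,0,1])

```text
time: 5.65
tool_pos: [0.5509, -0.3064, 0.0314]
ee_rot: [-3.142, 0.0, 0.232]
wrist_force: [-0.0, 0.4, -0.6]
width: 0.0271
```

```bash
python3 look.py wrist w4
```

```text
5.65 [ 0.5509 -0.3064  0.0314] [-180.      0.     13.26] [-0.6   0.36  1.41 -0.    1.37  0.74] [-0.   0.4 -0.6] 0.027147154065123705
```

View pics/w4.png

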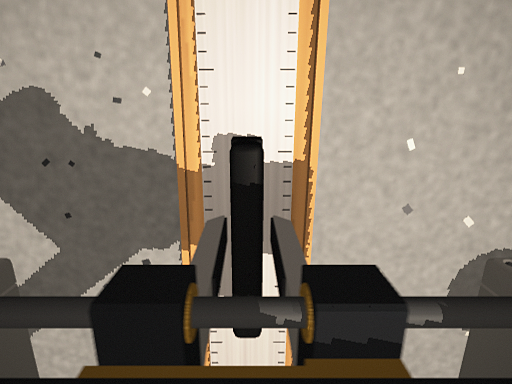

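Fingers are closing around the bar (columns 231–264), which is centred. I'll let them finish, then lift a little.

>>> arm_command(plan=[0,0,0,0,0,0,1,0,0,0,0,0,0,1,0,0,0,0,0,0,1,0,0,0,0,0,0,1])

```text
time: 6.2
tool_pos: [0.5508, -0.3062, 0.0315]
ee_rot: [-3.141, 0.0, 0.232]
wrist_force: [-0.5, 1.2, -0.4]
width: 0.0175
```

>>> arm_command(plan=[0,0,-1,0,0,0,1,0,0,-3,0,0,0,1,0,0,-3,0,0,0,1,0,0,-2,0,0,0,1,0,0,0,0,0,0,1])

```text
time: 6.82
tool_pos: [0.5519, -0.3073, 0.1238]
ee_rot: [3.138, -0.003, 0.231]
wrist_force: [0.9, 0.2, -2.6]
width: 0.018
```

```bash
python3 look.py wrist w5;python3 look.py side d5;python3 - <<'E'
import cv2
a=cv2.imread('pics/d5.png');cv2.imwrite('pics/d5a.png',cv2.resize(a[60:240,130:330],None,fx=3.3,fy=3.3))
E
```

```text
6.825 [ 0.5519 -0.3073  0.1238] [ 1.798e+02 -1.700e-01  1.326e+01] [-0.6   0.3   1.3  -0.    1.54  0.74] [ 0.9  0.2 -2.6] 0.018008286547946978
6.875 [ 0.551  -0.3067  0.1219] [ 1.7995e+02 -4.0000e-02  1.3260e+01] [-0.6   0.3   1.31 -0.    1.54  0.74] [-0.1  0.  -3.4] 0.017956148630566802
```

View pics/w5.png

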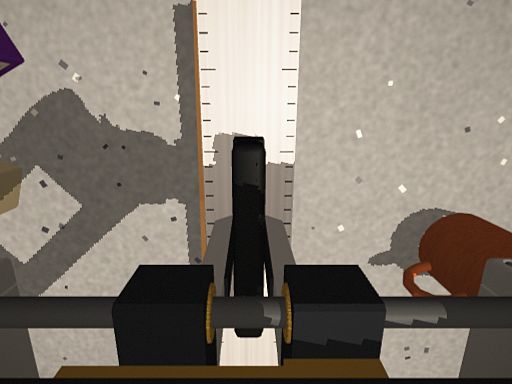

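View pics/d5a.png

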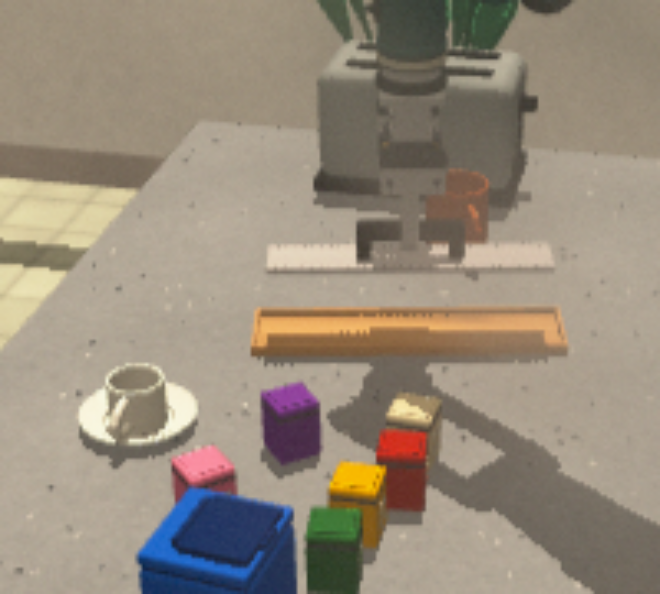

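>>> arm_command(plan=[0,0,-1,0,0,-9.98,1,0,0,-1,0,0,-9.98,1,0,0,-1,0,0,-9.98,1,0,0,-1,0,0,-9.98,1,0,0,-1,0,0,-9.98,1,0,0,-1,0,0,-9.98,1,0,0,-1,0,0,-9.98,1,0,0,0,0,0,0,1])

```text
time: 7.92
tool_pos: [0.5507, -0.3064, 0.1904]
ee_rot: [-3.14, -0.001, 1.449]
wrist_force: [-0.6, -0.5, -1.8]
width: 0.0177
```

>>> arm_command(plan=[4.11,-2.24,0,0,0,0,1,4.11,-2.24,0,0,0,0,1,4.11,-2.24,0,0,0,0,1,4.11,-2.24,0,0,0,0,1,4.11,-2.24,0,0,0,0,1,4.11,-2.24,0,0,0,0,1,4.11,-2.24,0,0,0,0,1,4.11,-2.24,0,0,0,0,1])

```text
time: 8.93
tool_pos: [0.4109, 0.0427, 0.1899]
ee_rot: [-3.14, 0.0, 1.447]
wrist_force: [0.1, 0.3, -2.7]
width: 0.0178
```

>>> arm_command(plan=[0,0,0,0,0,0,1])

```text
time: 9.05
tool_pos: [0.4106, 0.0437, 0.1902]
ee_rot: [-3.14, -0.0, 1.453]
wrist_force: [0.5, 0.6, -2.7]
width: 0.0178
```

```bash
python3 look.py wrist w6;python3 look.py scene s6
```

```text
9.05 [0.4106 0.0437 0.1902] [-1.7989e+02 -2.0000e-02  8.3240e+01] [-0.03 -0.22  1.7   0.    1.66  0.09] [ 0.5  0.6 -2.7] 0.01778143656680749
9.1 [0.4114 0.0422 0.1904] [-1.7993e+02  4.0000e-02  8.3160e+01] [-0.03 -0.22  1.7  -0.    1.66  0.08] [ 0.6 -0.8 -2. ] 0.017957242731155943
```

View pics/w6.png

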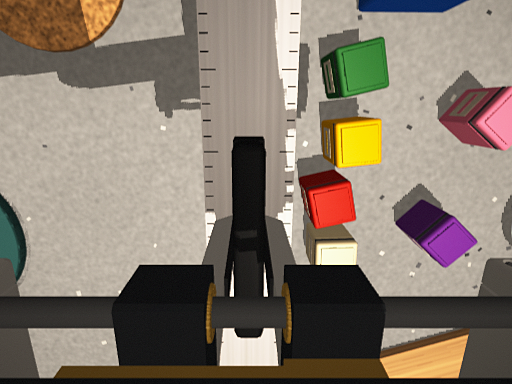

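View pics/s6.png

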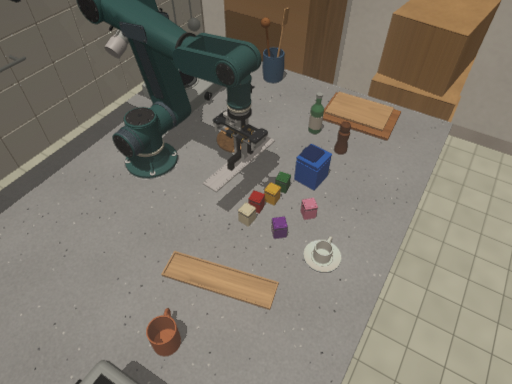

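```bash
python3 - <<'E'
import pickle
from h import *
s,o=pickle.load(open('w6.pkl','rb'))
f,cx,cy,_=cam(s,o);c=(f,cx,cy,s["tool_from_camera"])
im=s["pixels"].astype(int);g=im.mean(2)
for v in (2,40,80,120,160,190):
  r=g[v]; row=[]
  print(v,[ (u,int(r[u]),im[v,u].ptp() if 0 else int(im[v,u].max()-im[v,u].min())) for u in list(range(198,212,2))], [(u,int(r[u])) for u in range(288,304,1)])
for p in [(199.5,0),(204,120),(206,190),(301,0),(296,120),(294,190)]:print(p,onz(c,*p,.0204).round(4))
print(onz(c,249,137,-.0216))
E
```

```text
2 [(198, 134, 24), (200, 137, 21), (202, 135, 23), (204, 138, 22), (206, 142, 25), (208, 136, 23), (210, 138, 23)] [(288, 236), (289, 234), (290, 234), (291, 231), (292, 231), (293, 233), (294, 235), (295, 234), (296, 232), (297, 234), (298, 234), (299, 237), (300, 239), (301, 186), (302, 168), (303, 173)]
40 [(198, 147, 26), (200, 138, 23), (202, 139, 24), (204, 137, 24), (206, 145, 25), (208, 141, 25), (210, 142, 23)] [(288, 241), (289, 238), (290, 237), (291, 238), (292, 239), (293, 240), (294, 238), (295, 239), (296, 239), (297, 240), (298, 242), (299, 233), (300, 176), (301, 182), (302, 181), (303, 177)]
80 [(198, 96, 13), (200, 151, 26), (202, 145, 23), (204, 141, 25), (206, 142, 25), (208, 148, 25), (210, 143, 24)] [(288, 242), (289, 242), (290, 243), (291, 243), (292, 243), (293, 243), (294, 243), (295, 243), (296, 248), (297, 253), (298, 89), (299, 87), (300, 91), (301, 88), (302, 89), (303, 91)]
120 [(198, 181, 23), (200, 184, 26), (202, 138, 23), (204, 24, 3), (206, 25, 5), (208, 25, 4), (210, 51, 8)] [(288, 44), (289, 46), (290, 46), (291, 45), (292, 44), (293, 40), (294,
[... 273 characters left out ...]
 246), (292, 246), (293, 248), (294, 240), (295, 179), (296, 178), (297, 141), (298, 90), (299, 96), (300, 94), (301, 96), (302, 93), (303, 97)]
190 [(198, 193, 24), (200, 195, 26), (202, 195, 23), (204, 164, 23), (206, 143, 26), (208, 141, 25), (210, 139, 23)] [(288, 246), (289, 245), (290, 251), (291, 252), (292, 249), (293, 222), (294, 177), (295, 181), (296, 183), (297, 180), (298, 180), (299, 180), (300, 178), (301, 25), (302, 57), (303, 81)]
(199.5, 0) [ 0.1349 -0.0275  0.0204]
(204, 120) [ 0.0683 -0.0276  0.0204]
(206, 190) [ 0.0225 -0.028   0.0204]
(301, 0) [0.135  0.0302 0.0204]
(296, 120) [0.0684 0.0303 0.0204]
(294, 190) [0.0226 0.0309 0.0204]
[ 0.0621284   0.00058058 -0.0216    ]
```

>>> arm_command(plan=[0,0,4,0,0,0,1,0,0,4,0,0,0,1,0,0,4,0,0,0,1,0,0,2.5,0,0,0,1,0,0,1.1,0,0,0,1,0,0,0,0,0,0,1])

```text
time: 9.9
tool_pos: [0.4121, 0.0407, 0.0349]
ee_rot: [-3.14, 0.0, 1.449]
wrist_force: [-0.2, 0.4, -2.4]
width: 0.0179
```

```bash
python3 look.py wrist w7
```

```text
9.9 [0.4121 0.0407 0.0349] [-1.7991e+02  2.0000e-02  8.3020e+01] [-0.04 -0.11  1.93 -0.    1.32  0.08] [-0.2  0.4 -2.4] 0.01790451158644801
```

View pics/w7.png

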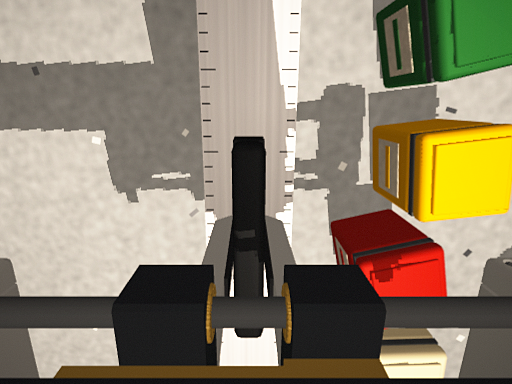

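>>> arm_command(plan=[0,1.4,0,0,0,0,1,0,1.0,0,0,0,0,1,0,0.5,0,0,0,0,1,0,0.5,0,0,0,0,1,0,0.5,0,0,0,0,1,0,0.5,0,0,0,0,1,0,0.5,0,0,0,0,1,0,0.5,0,0,0,0,1])

```text
time: 10.95
tool_pos: [0.4655, 0.035, 0.0352]
ee_rot: [-3.14, 0.0, 1.451]
wrist_force: [-3.5, 0.4, -0.9]
width: 0.0173
```

>>> arm_command(plan=[0,0.5,0,0,0,0,1,0,0.5,0,0,0,0,1,0,0.4,0,0,0,0,1,0,0.4,0,0,0,0,1,0,0.4,0,0,0,0,1,0,0.3,0,0,0,0,1,0,0,0,0,0,0,1,0,0,0,0,0,0,1])

```text
time: 11.95
tool_pos: [0.4914, 0.0319, 0.0358]
ee_rot: [3.14, 0.0, 1.451]
wrist_force: [-0.4, 0.8, -2.8]
width: 0.0178
```

```bash
python3 look.py wrist w8;python3 look.py scene s8; python3 look.py side d8; python3 - <<'E'
import cv2
a=cv2.imread('pics/s8.png');cv2.imwrite('pics/s8a.png',cv2.resize(a[110:250,200:360],None,fx=4,fy=4))
E
```

```text
11.95 [0.4914 0.0319 0.0358] [1.7991e+02 1.0000e-02 8.3120e+01] [-0.05  0.07  1.76 -0.    1.32  0.07] [-0.4  0.8 -2.8] 0.017771760795011055
12.0 [0.4914 0.0319 0.0359] [1.799e+02 1.000e-02 8.312e+01] [-0.05  0.07  1.76 -0.    1.32  0.07] [-0.7 -0.9 -2.1] 0.01769364605410734
12.05 [0.4914 0.0319 0.0359] [1.799e+02 1.000e-02 8.312e+01] [-0.05  0.07  1.76 -0.    1.32  0.07] [-0.7 -0.  -3.2] 0.017441574963650706
```

View pics/w8.png

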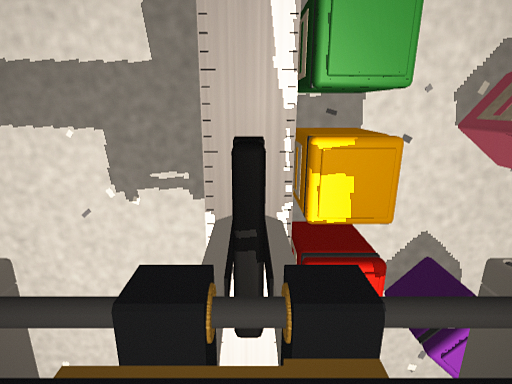

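View pics/s8a.png

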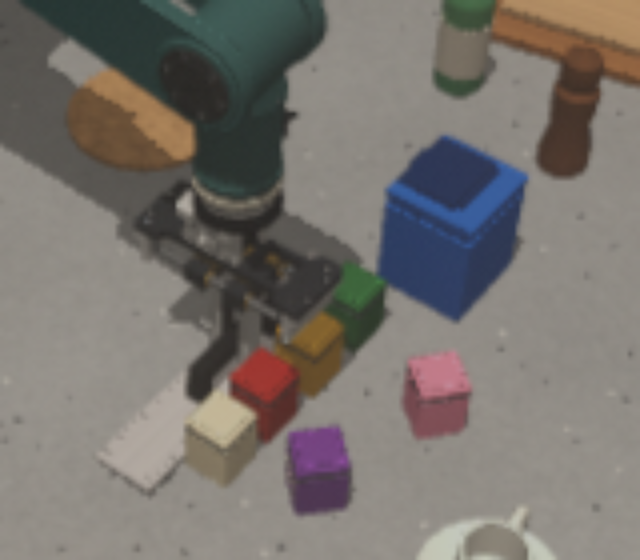

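>>> arm_command(plan=[0,0.2,0,0,0,0,1,0,0.2,0,0,0,0,1,0,0.1,0,0,0,0,1,0,0,0,0,0,0,1,0,0,0,0,0,0,1])

```text
time: 12.72
tool_pos: [0.4957, 0.0314, 0.0354]
ee_rot: [-3.141, 0.0, 1.451]
wrist_force: [-3.7, 0.9, -0.2]
width: 0.0177
```

>>> arm_command(plan=[0,-1,0,0,0,0,1,0,-3,0,0,0,0,1,0,-4,0,0,0,0,1,0,-2,-4,0,0,0,1,2,0,-5.5,0,0,0,1,2,0,-5.5,0,0,0,1,2,0,-5.5,0,0,0,1,0,0,-5.5,0,0,0,1])

```text
time: 13.72
tool_pos: [0.4039, 0.1039, 0.2975]
ee_rot: [3.138, -0.001, 1.453]
wrist_force: [1.1, -0.1, -2.6]
width: 0.0176
```

>>> arm_command(plan=[0,0,0,0,0,0,1,0,0,0,0,0,0,1])

```text
time: 13.98
tool_pos: [0.4035, 0.1028, 0.2946]
ee_rot: [3.141, 0.0, 1.451]
wrist_force: [-0.4, 0.5, -3.0]
width: 0.0178
```

```bash
python3 look.py wrist w9
```

```text
13.975 [0.4035 0.1028 0.2946] [1.7998e+02 1.0000e-02 8.3110e+01] [ 0.11 -0.21  1.5  -0.    1.86  0.23] [-0.4  0.5 -3. ] 0.017828208471636492
```

View pics/w9.png

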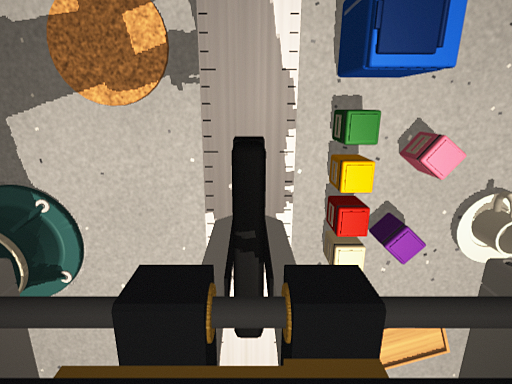

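```bash
python3 - <<'E'
import cv2
a=cv2.imread('pics/w9.png')
cv2.imwrite('pics/w9a.png',cv2.resize(a[0:135,320:480],None,fx=5,fy=4.4,interpolation=cv2.INTER_CUBIC)[:600])
cv2.imwrite('pics/w9b.png',cv2.resize(a[90:280,310:430],None,fx=3,fy=3,interpolation=cv2.INTER_CUBIC))
E
```

```text
(no output)
```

View pics/w9a.png

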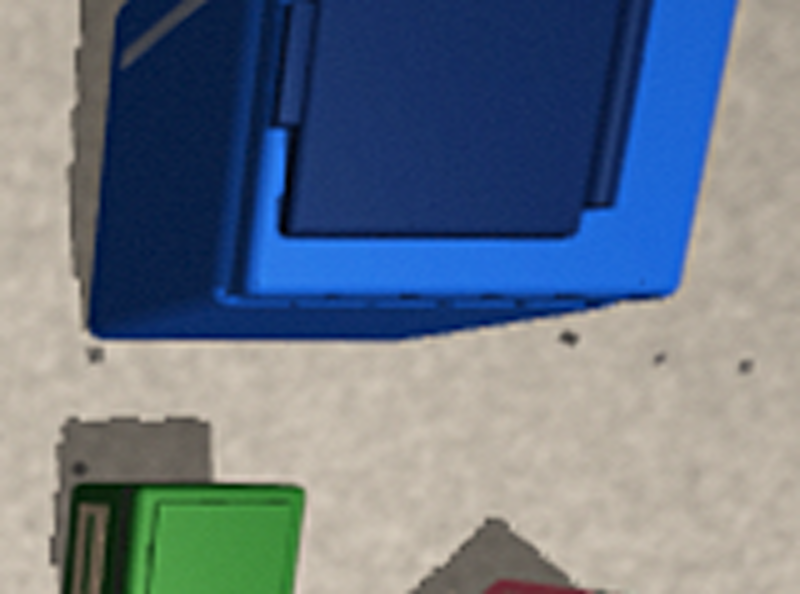

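View pics/w9b.png

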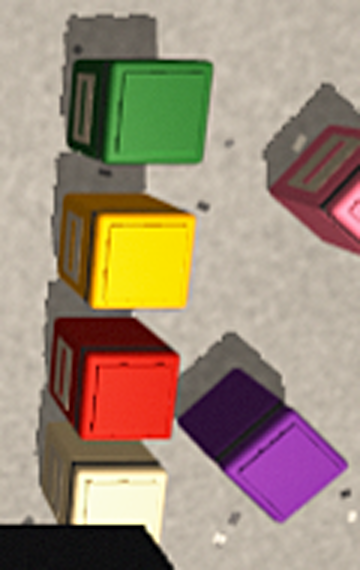

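```bash
cat > meas.py <<'E'
import pickle,sys
from h import *
s,o=pickle.load(open(sys.argv[1]+'.pkl','rb'));c=cam(s,o)
rgb=cv2.resize(s["pixels"],None,fx=4,fy=4,interpolation=cv2.INTER_CUBIC);hsv=cv2.cvtColor(rgb,cv2.COLOR_RGB2HSV)
n=np.array([.9928,-.1201]);u=np.array([.1201,.9928])
rng=dict(can=((100,120,30),(130,255,255)),green=((45,90,20),(80,255,255)),yellow=((18,140,60),(32,255,255)),red=((0,150,40),(8,255,255)),cream=((18,45,60),(32,120,255)))
for k,(a,b) in rng.items():
  m=cv2.inRange(hsv,a,b)
  if k=='red': m|=cv2.inRange(hsv,(172,160,40),(180,255,255))
  m[:, :310*4]=0; 
  N,l,st,ce=cv2.connectedComponentsWithStats(m);i=1+st[1:,4].argmax();x,y,w,h,A=st[i]
  P=[]
  for v in range(y+int(.25*h),y+int(.97*h)):
    us=np.where(l[v]==i)[0]
    if len(us): 
      q=onz(c,(us[0])/4-.375,(v+.5)/4-.5,.001)[:2];P.append((n@q,u@q))
  P=np.array(P);f=np.polyfit(P[:,1],P[:,0],1);keep=abs(np.polyval(f,P[:,1])-P[:,0])<.001;f=np.polyfit(P[keep,1],P[keep,0],1)
  print(k,st[i]/4,'s med',np.median(P[:,0]).round(4),'fit ends',np.polyval(f,[P[:,1].min(),P[:,1].max()]).round(4),'t',P[:,1].min().round(4),P[:,1].max().round(4),'ang',np.degrees(np.arctan(f[0])).round(2))
E
python3 meas.py w9
```

```text
can [  337.75     0.     129.75    77.25 35542.25] s med 0.5197 fit ends [0.5196 0.5199] t 0.2715 0.3443 ang 0.23
green [ 332.75  109.75   48.     35.   5415.25] s med 0.5193 fit ends [0.5239 0.5173] t 0.1708 0.2085 ang -10.0
yellow [ 310.    358.75   78.5    19.25 5331.  ] s med 0.5097 fit ends [0.5106 0.5087] t -0.2898 -0.2566 ang -3.23
red [ 326.5   196.     43.25   41.   5442.25] s med 0.5205 fit ends [0.5347 0.5146] t 0.0143 0.0669 ang -20.9
cream [ 471.5   191.     40.5    61.75 4732.  ] s med 0.7696 fit ends [0.7929 0.7586] t -0.0138 0.067 ang -23.0
```

```bash
python3 - <<'E'
s=open('meas.py').read()
s=s.replace("m[:, :310*4]=0; ","m[:, :310*4]=0; m[:,400*4:]*=(k=='can'); m[268*4:]=0")
s=s.replace("(45,90,20)","(40,50,10)").replace("(18,140,60)","(14,140,30)").replace("(18,45,60)","(16,50,50)").replace("(32,120,255)","(32,135,255)")
s=s.replace("  P=np.array(P);f=","  P=np.array(P)\n  if k!='can': tm=P0=max(u@onz(c,np.where(l[v]==i)[0][0]/4-.375,(v+.5)/4-.5,.001)[:2] for v in range(y,y+h)); P=P[(P[:,1]>tm-.040)&(P[:,1]<tm-.005)]\n  f=").replace("int(.25*h)","int(.0*h) if k!='can' else y+int(.25*h)")
open('meas.py','w').write(s)
E
python3 meas.py w9
```

```text
can [  337.75     0.     129.75    77.25 35542.25] s med 0.5197 fit ends [0.5196 0.5199] t 0.2715 0.3443 ang 0.23
green [ 332.5   109.5    48.75   35.75 5751.25] s med 0.5188 fit ends [0.5188 0.5187] t 0.182 0.2166 ang -0.04
yellow [ 329.5   154.5    45.75   38.75 5754.25] s med 0.5191 fit ends [0.5191 0.5191] t 0.1134 0.148 ang 0.05
red [ 326.5   196.     43.25   41.   5442.25] s med 0.5195 fit ends [0.5195 0.5195] t 0.0448 0.0795 ang 0.06
cream [ 323.5   230.25   42.5    37.75 2867.75] s med 0.5187 fit ends [0.5187 0.5188] t -0.0158 0.0189 ang 0.24
```

>>> arm_command(plan=[-4.85,2.44,0,0,0,0,1,-4.85,2.44,0,0,0,0,1,-4.85,2.44,0,0,0,0,1,-4.85,2.44,0,0,0,0,1,-4.85,2.44,0,0,0,0,1,-4.85,2.44,0,0,0,0,1,-4.85,2.44,0,0,0,0,1,-4.85,2.44,0,0,0,0,1])

```text
time: 15.02
tool_pos: [0.5507, -0.3073, 0.2922]
ee_rot: [-3.138, -0.002, 1.45]
wrist_force: [-0.4, 0.4, -2.8]
width: 0.0176
```

>>> arm_command(plan=[0,0,2,0,0,9.98,1,0,0,2,0,0,9.98,1,0,0,2,0,0,9.98,1,0,0,2,0,0,9.98,1,0,0,2,0,0,9.98,1,0,0,2,0,0,9.98,1,0,0,2,0,0,9.98,1,0,0,0,0,0,0,1])

```text
time: 16.02
tool_pos: [0.5485, -0.3044, 0.1502]
ee_rot: [-3.135, 0.006, 0.233]
wrist_force: [-0.7, -0.8, -2.8]
width: 0.0179
```

```bash
python3 look.py wrist w10; python3 - <<'E'
import pickle
from h import *
s,o=pickle.load(open('w10.pkl','rb'));T=tool_pose(o)
t=np.array([.5508,-.3062,.0315]);print(T[:3,:3].T@(t-T[:3,3])*100)
E
```

```text
16.025 [ 0.5485 -0.3044  0.1502] [-179.61    0.37   13.36] [-0.6   0.29  1.27 -0.    1.6   0.74] [-0.7 -0.8 -2.8] 0.01794624967332031
[ 0.25559968  0.30974016 11.86992416]
```

View pics/w10.png

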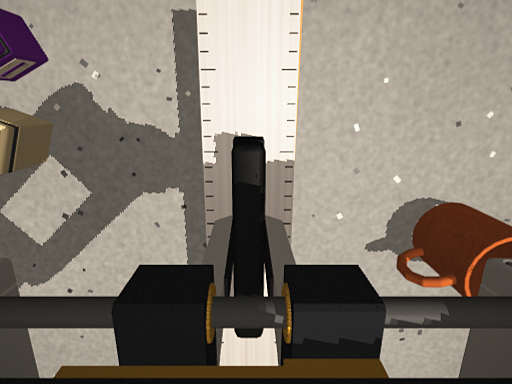

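>>> arm_command(plan=[0,0,0,0,0,0,1,0,0,0,0,0,0,1])

```text
time: 16.32
tool_pos: [0.5514, -0.306, 0.1566]
ee_rot: [3.14, -0.001, 0.232]
wrist_force: [-0.2, -0.1, -2.3]
width: 0.0177
```

>>> arm_command(plan=[0,0,4,0,0,0,1,0,0,4,0,0,0,1,0,0,2,0,0,0,1,0,0,0.8,0,0,0,1,0,0,0.6,0,0,0,1,0,0,0.4,0,0,0,1,0,0,0.3,0,0,0,1,0,0,0,0,0,0,1])

```text
time: 17.32
tool_pos: [0.5511, -0.3058, 0.0347]
ee_rot: [3.141, -0.0, 0.231]
wrist_force: [-1.0, 0.3, -2.9]
width: 0.018
```

```bash
python3 look.py wrist w11;python3 look.py side d11;python3 look.py scene s11; python3 - <<'E'
import cv2,numpy as np
a=cv2.imread('pics/s11.png')[240:315,150:290];b=cv2.imread('pics/d11.png')[130:190,190:330]
cv2.imwrite('pics/m11.png',np.vstack([cv2.resize(x,None,fx=4,fy=4) for x in (a,b)]))
E
```

```text
17.325 [ 0.5511 -0.3058  0.0347] [ 1.7998e+02 -1.0000e-02  1.3260e+01] [-0.6   0.36  1.41 -0.    1.37  0.74] [-1.   0.3 -2.9] 0.017959274228553153
17.375 [ 0.5511 -0.3058  0.0349] [ 1.7997e+02 -2.0000e-02  1.3270e+01] [-0.6   0.36  1.41 -0.    1.37  0.74] [-0.8 -0.9 -3.1] 0.01785155829277256
17.425 [ 0.5512 -0.3058  0.0349] [ 1.7997e+02 -3.0000e-02  1.3260e+01] [-0.6   0.36  1.41 -0.    1.37  0.74] [ 0.6  0.4 -2.8] 0.01805922596610254
```

View pics/w11.png

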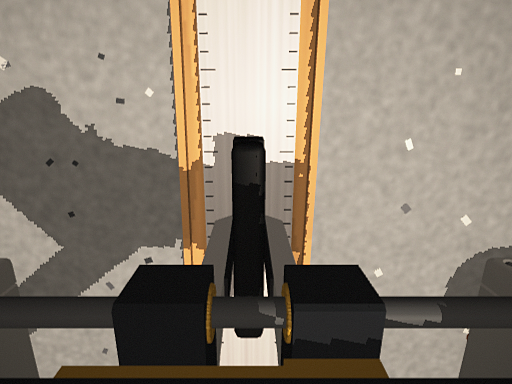

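View pics/m11.png

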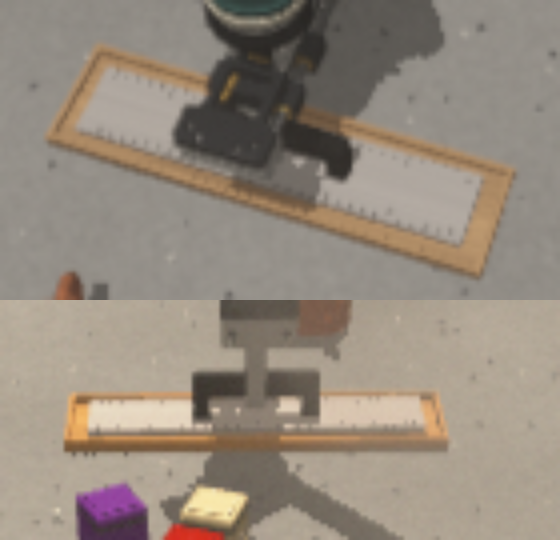

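The wrist picture shows the plate lying between the tray walls (columns 203–297). It is about 3 mm above the floor, so I lower it slowly until the force shows contact.

>>> arm_command(plan=[0,0,0.15,0,0,0,1,0,0,0.1,0,0,0,1,0,0,0.05,0,0,0,1,0,0,0,0,0,0,1])

```text
time: 17.98
tool_pos: [0.551, -0.3057, 0.0316]
ee_rot: [3.141, -0.0, 0.231]
wrist_force: [-0.5, 0.1, -2.0]
width: 0.0177
```

>>> arm_command(plan=[0,0,0.04,0,0,0,1,0,0,0.04,0,0,0,1,0,0,0,0,0,0,1])

```text
time: 18.35
tool_pos: [0.5511, -0.3058, 0.0315]
ee_rot: [3.141, -0.0, 0.232]
wrist_force: [-2.5, 0.7, 1.9]
width: 0.0179
```

>>> arm_command(plan=[0,0,0,0,0,0,0.7,0,0,0,0,0,0,0.5,0,0,0,0,0,0,0.3,0,0,0,0,0,0,0.3,0,0,0,0,0,0,0.3,0,0,0,0,0,0,0.3])

```text
time: 19.1
tool_pos: [0.551, -0.3057, 0.0307]
ee_rot: [3.142, 0.0, 0.231]
wrist_force: [-0.3, -0.8, 0.2]
width: 0.0659
```

>>> arm_command(plan=[0,0,-1,0,0,0,0.3,0,0,-2,0,0,0,0.3,0,0,-4,0,0,0,0.3,0,0,-5,0,0,0,0.3,0,0,-5,0,0,0,0.3,-3,0,-5,0,0,0,0.3,-5,0,0,0,0,0,0.3,0,0,0,0,0,0,0.3])

```text
time: 20.1
tool_pos: [0.4713, -0.3249, 0.2541]
ee_rot: [3.137, -0.002, 0.228]
wrist_force: [-0.7, -0.5, -0.5]
width: 0.0658
```

```bash
python3 look.py wrist w12;python3 look.py side d12;python3 look.py scene s12; python3 - <<'E'
import cv2,numpy as np
a=cv2.imread('pics/d12.png')[120:300,140:340]
cv2.imwrite('pics/d12a.png',cv2.resize(a,None,fx=3.3,fy=3.3))
E
```

```text
20.1 [ 0.4713 -0.3249  0.2541] [ 1.7977e+02 -1.4000e-01  1.3090e+01] [-0.7   0.13  1.24 -0.    1.76  0.64] [-0.7 -0.5 -0.5] 0.06579965746002263
20.15 [ 0.4726 -0.3244  0.253 ] [ 1.7984e+02 -1.4000e-01  1.3160e+01] [-0.7   0.13  1.24  0.    1.76  0.64] [-0.4 -1.1 -0.1] 0.06586788727646073
20.2 [ 0.4733 -0.324   0.2521] [ 1.7991e+02 -1.1000e-01  1.3230e+01] [-0.7   0.13  1.24  0.    1.76  0.64] [-0.6 -0.3  0.3] 0.06584370578700392
```

View pics/w12.png

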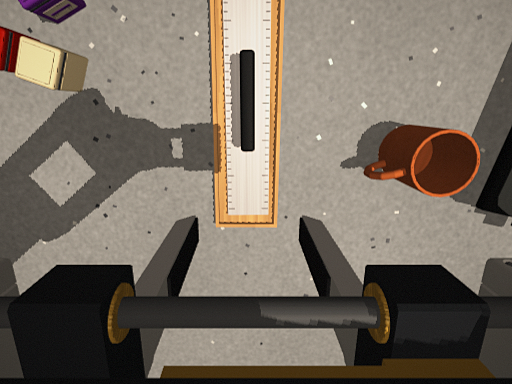

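View pics/d12a.png

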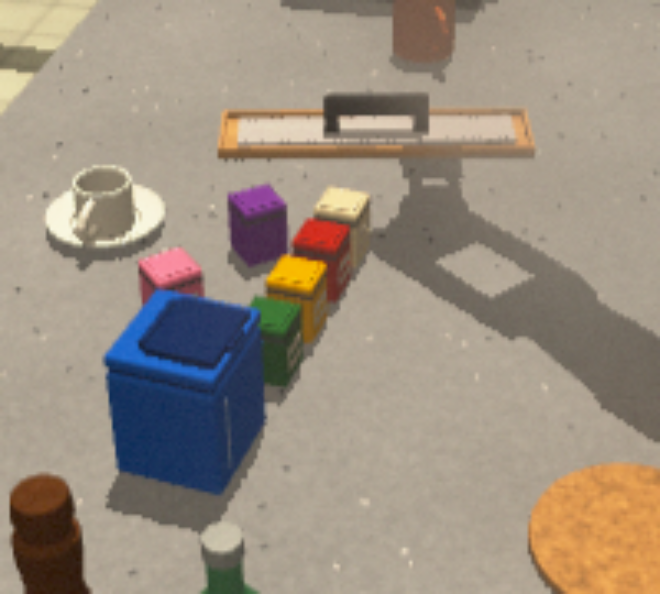

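View pics/s12.png

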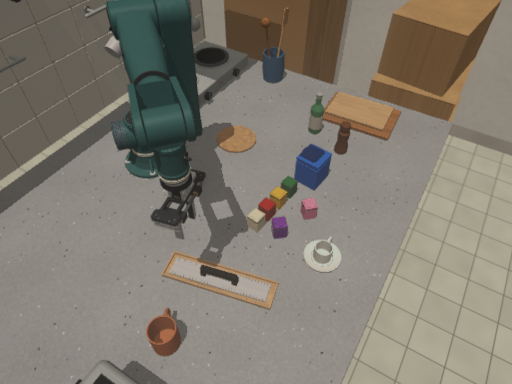

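>>> arm_command(plan=[0,0,0,0,0,0,0.3,0,0,0,0,0,0,0.3])

```text
time: 20.5
tool_pos: [0.4737, -0.3237, 0.2501]
ee_rot: [-3.141, 0.001, 0.233]
wrist_force: [0.1, -0.1, -0.5]
width: 0.0655
```

```bash
python3 -c "
from bench import close_job
print(close_job())"
```

```text
the job is handed in; nothing more can be done
None
```

The four tins now stand in one straight row beside the blue canister, pushed there with the ruler's long edge. The ruler is back flat in its tray and released. I handed the job in at about 20.5 s of the 48 s allowed.

- **Row:** In a wrist picture taken after the push, the tin fronts lay 0.2 to 1.0 mm nearer the robot than the canister's front. Each was square to it within about 0.25°. I left it there rather than push again and risk overshooting.
- **Canister:** Its front measured 0.5 mm different before and after the push, within the cameras' 2 mm accuracy. It stayed put as far as I can tell.
- **Ruler:** I lowered it until the wrist force showed contact, at a few newtons, and then let go. The last wrist, side and scene pictures show it lying inside the tray walls.
- **Other things:** In the last pictures no tin had tipped, and the pink and purple look-alikes and the other items looked where they started. I checked these by eye only.
- **Disagreement:** The first scene and side readings of the tin and canister tops differed by 1–2 cm. I used the closer wrist views instead, which agreed with the given sizes and spacing.

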